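# Sort the turned pawns by height and switch off the inspection lamp

### The job

Sort the four pale maple pawns standing under the lamp bar by height: stand each upright in the row of the wooden tray that is headed by the dark sample pawn of its own height. When all four are in their rows, switch off the lamp by pressing the raised half of the red rocker on the grey box fully down, and leave everything else where it is.

Things in the scene. Friction and masses are not known exactly. Their poses are not given: they have to be found in the camera images.
- tall_a_mid (a point): centre, half-way up, of a loose pale maple pawn 72 mm tall; z is its own axis. Round foot 28 mm across and 6 mm high, then a straight stem 20 mm across from 6 to 52 mm above its underside (grip it there), a narrow neck, and a ball 19 mm across on top. About 20 g. Starts upright on the lamp stand's plate, anywhere in the line of four about 70 mm apart; the other of its size is tall_b
- tall_b_mid (a point): centre, half-way up, of a loose pale maple pawn 72 mm tall; z is its own axis. Round foot 28 mm across and 6 mm high, then a straight stem 20 mm across from 6 to 52 mm above its underside (grip it there), a narrow neck, and a ball 19 mm across on top. About 20 g. Starts upright on the lamp stand's plate, anywhere in the line of four about 70 mm apart; the other of its size is tall_a
- short_a_mid (a point): centre, half-way up, of a loose pale maple pawn 56 mm tall; z is its own axis. Round foot 28 mm across and 6 mm high, then a straight stem 20 mm across from 6 to 36 mm above its underside (grip it there), a narrow neck, and a ball 19 mm across on top. About 20 g. Starts upright on the lamp stand's plate, anywhere in the line of four about 70 mm apart; the other of its size is short_b
- short_b_mid (a point): centre, half-way up, of a loose pale maple pawn 56 mm tall; z is its own axis. Round foot 28 mm across and 6 mm high, then a straight stem 20 mm across from 6 to 36 mm above its underside (grip it there), a narrow neck, and a ball 19 mm across on top. About 20 g. Starts upright on the lamp stand's plate, anywhere in the line of four about 70 mm apart; the other of its size is short_a
- sample_tall_mid (a point): centre, half-way up, of the dark-stained sample pawn 72 mm tall, shaped like the 72 mm maple pawns, fixed to the tray's floor near the tray's +y end, in the middle of a row's width. Which row has it varies. Axes parallel to the tray's: its row runs from it along its own -y, with 204 mm of floor from this point to the open end; good places are 75 and 150 mm along
- sample_short_mid (a point): centre, half-way up, of the dark-stained sample pawn 56 mm tall, shaped like the 56 mm maple pawns, fixed to the tray's floor near the tray's +y end, in the middle of a row's width. Which row has it varies. Axes parallel to the tray's: its row runs from it along its own -y, with 204 mm of floor from this point to the open end; good places are 75 and 150 mm along
- tray_mid (a point): middle of the floor of the wooden sorting tray (fixed, 150 mm along its x, 240 mm along its y; floor 8 mm above the table). Two rows run along its y, their middles at x = -35 and +35 mm, each 64 mm wide between ribs 6 mm thick and 8 mm high; the ends are open
- stand: the fixed lamp stand; origin on the table, its x pointing roughly to the robot's left, its -y away from the robot. A plate 6 mm thick (x -55 to +65 mm, y -180 to +180 mm); the four maple pawns stand on it in a line along y at about x = -8 mm. Posts at x = +20, y = -172 and +172 mm carry the lamp bar
- bar_mid (a point): centre of the lamp bar (30 x 360 x 36 mm), 139 mm above the table, running along the stand's y over its whole length, its middle about 28 mm (x) beyond the line of pawns. It blocks a tool coming straight down: come in from the stand's -x side (the open middle of the table), tool leaning back to -x about 35 degrees, fingers closing along the stand's y; leave the same way
- rocker (a joint): angle of the red rocker, rad: near 0 lamp on, 0.34 fully pressed, lamp off; it stays where it is left
- rocker_press (a point): point on top of the raised half of the red rocker (50 x 28 mm) on the grey box (100 x 85 x 60 mm), 16 mm from the pivot, which runs along the box's y 67 mm above the table; the raised half is on the box's -x side, towards the robot. About 4 N straight down here tips it; it is home when that half lies level, at 67 mm (5 mm travel). Axes at angle 0: the box's
- knight_mid (a point): black knight chess piece, 34 mm across, 70 mm tall, loose: leave alone
- scraper_mid (a point): scraper with blue handle, 240 mm long, lying: leave alone
- chuck_mid (a point): aluminium collet chuck, 96 mm across, 62 mm tall, lying loose: leave alone
- wax_tin_mid (a point): brass-coloured wax tin, 68 mm across, 40 mm tall: leave alone
- sanding_block_mid (a point): cork sanding block, 110 x 60 x 32 mm: leave alone
- brush_mid (a point): bench brush, lying: leave alone

How it is judged:
On the way, in this order (a step that is already met when the one before it is completed fails the run):
1. all four pawns stand in the rows headed by the samples of their heights (x of tall_a_mid in the frame of sample_tall_mid between -0.02 and 0.02 m and y of tall_a_mid in the frame of sample_tall_mid between -0.2 and -0.028 m and z of tall_a_mid in the frame of sample_tall_mid between -0.004 and 0.004 m and angle between each of tall_a_mid, tall_b_mid, short_a_mid, short_b_mid's own z axis and vertical below 0.12 rad and x of tall_b_mid in the frame of sample_tall_mid between -0.02 and 0.02 m and y of tall_b_mid in the frame of sample_tall_mid between -0.2 and -0.028 m and z of tall_b_mid in the frame of sample_tall_mid between -0.004 and 0.004 m and x of short_a_mid in the frame of sample_short_mid between -0.02 and 0.02 m and y of short_a_mid in the frame of sample_short_mid between -0.2 and -0.028 m and z of short_a_mid in the frame of sample_short_mid between -0.004 and 0.004 m and x of short_b_mid in the frame of sample_short_mid between -0.02 and 0.02 m and y of short_b_mid in the frame of sample_short_mid between -0.2 and -0.028 m and z of short_b_mid in the frame of sample_short_mid between -0.004 and 0.004 m), for 0.2 s.
2. the red rocker is pressed to off (value of joint rocker above 0.25 rad), for 0.1 s.
At the end, for the whole second after the job is handed in: Each maple pawn stands upright (within about 7 degrees) on the tray's floor (within 4 mm in height), within 20 mm of the middle line of the row headed by the sample of its height and 28 to 200 mm along the row from that sample, released, and stays there; the rocker is past 0.25 rad (all of step 1 and value of joint rocker above 0.25 rad); the robot touches nothing.
It fails at once if a bystander (knight, scraper, chuck, tin, sanding block, brush) is moved more than 25 mm (distance of any of knight_mid, scraper_mid, chuck_mid, wax_tin_mid, sanding_block_mid, brush_mid from where it was at the start of the episode above 0.025 m).
It also fails if it takes over 72 s, if anything falls off the work surface, if the arm or the gripper's body presses on something with over 40 N, if the wrist force passes 120 N, or if a joint passes its speed limit or range.

### The arm

A 6-joint arm with a two-finger parallel gripper is mounted at the origin on the work surface. World frame = base frame: x ahead of the robot, y to its left, z up, the work surface at z = 0. Lengths are in m, angles in rad, forces in N, time in s.
With the tool pointing down it reaches from about 0.35 to 1 m from the base axis. Payload 7.1 kg.
Tool frame: the origin (TCP) lies between the finger pads; the fingertips stand 22 mm ahead of it and the grasp point (between the pads) lies 3 mm ahead of it; x points along the fingers, y is the direction in which the jaws open and shut, and the axes are right-handed (so a half turn about x gives the same grasp; the last joint's range is limited). The gripper opens to 85 mm and grips with 20 to 120 N. Pads are 22 mm wide; open, the fingers measure 114 mm over their backs; the gripper's body (76 mm by 85 mm) begins 54 mm behind the grasp point. The pads swing forward as they close: fully open they stand 13 mm farther back than shut.
Start: joints at [-1.27, 0.423, 1.63, -0, 1.089, -0.019], TCP at [0.197, -0.593, 0.253] pointing down, gripper open.
Joint ranges: [-3, 3], [-0.9, 2.11], [0.09, 2.58], [-1.31, 4.45], [0.11, 2.69], [-2.54, 2.54]. Speed limits (rad/s): [2.39, 2.39, 3.01, 3.14, 3.14, 3.14].

### API

Orientations are given as a rotation vector (axis times angle).
In Python, from rig import manip gives the robot as it stands. The module is installed in compiled form; this text tells all that it offers. Calls block until the motion is done:
- manip.move_to(position, orientation): joint-space move of the TCP to a pose.
- manip.servo_line(position, orientation=None, rate=0.15): straight line of the TCP; orientation=None keeps the orientation; rate is the mean speed in m/s.
- manip.set_joints(angles): joint-space move.
- manip.command_gripper(opening, f_grip=None): finger opening in m; f_grip is the grip in N (None keeps the last); returns when the fingers have stopped.
- manip.hold(seconds).
- manip.solve_ik(position, orientation): joint angles nearest the present ones, or None.
- manip.camera(name): name is "scene" or "top" or "wrist"; returns a dict with "image" (420x560x3 uint8, red, green, blue), "fx", "fy", "cx", "cy" (pixels), "cam_to_world" (4x4, takes a point from camera to world coordinates); the wrist camera has in their place "mount" (4x4, takes a point from camera to tool coordinates, whose origin is the TCP and whose axes are the tool frame's). Camera axes: x right, y down, z forward; pixel columns grow to the right and rows downward; lengths in m; the calibration is good to about 2 mm. A picture is of the moment at which its call begins: read the wrist's pose just before it. There is no depth.
A pose or a line that the arm cannot do raises manip.IKError and nothing moves.
- manip.sign_off(): hands the job in, once; it reports no verdict.
Readings, each from a call of its own:
- manip.get_time(): time.
- manip.get_joint_positions(): joint angles.
- manip.get_joint_vel(): joint speeds.
- manip.get_tau(): joint torques, N m.
- manip.get_position(): TCP position.
- manip.get_ee_rot(): TCP orientation.
- manip.get_contact_force(): force on the tool from outside, world axes, zero at the start.
- manip.get_torque(): the same for the moment, N m.
- manip.get_width(): finger opening in m.
Only numpy, scipy, OpenCV 4.12 (cv2) and the standard library are available. Lean on these libraries where they do the work, as an engineer would, in place of code of your own. Each camera call takes 0.05 s, during which the arm holds its last target.

## Working session

There is one attempt and no reset: what is moved stays moved. The work goes in short steps, each a Python script; the robot and the scene stay as the last script left them, time stands still between calls to the robot, and variables do not carry over. Pictures are saved under pics/ and viewed, and the job is handed in when it is done.

```bash
mkdir -p pics; ls
python3 - <<'E'
from rig import manip
import cv2,numpy as np
for n in("scene","top","wrist"):
    c=manip.camera(n); cv2.imwrite(f"pics/{n}0.png",c["image"][:,:,::-1])
    print(n,c["fx"],c["fy"],c["cx"],c["cy"],np.round(c.get("cam_to_world",c.get("mount")),4).tolist())
print(manip.get_time(),manip.get_position(),manip.get_ee_rot(),manip.get_width())
E
```

```text
pics
scene 506.28943727361633 506.28943727361633 281.1447027980838 203.45024047744297 [[0.7285, 0.3687, -0.5773, 1.2522], [0.685, -0.3817, 0.6205, -0.7185], [0.0084, -0.8475, -0.5307, 0.7118], [0.0, 0.0, 0.0, 1.0]]
top 402.04783258608944 402.04783258608944 278.26184294191813 208.1994327547034 [[0.0154, -0.9943, 0.1056, 0.4583], [-0.9997, -0.0171, -0.0156, 0.0177], [0.0174, -0.1053, -0.9943, 1.0901], [0.0, 0.0, 0.0, 1.0]]
wrist 345.0739233427942 345.0739233427942 277.32512248553576 213.28510794341673 [[-0.0001, -0.3204, 0.9473, -0.1204], [1.0, -0.0001, 0.0001, -0.0012], [0.0001, 0.9473, 0.3204, -0.082], [0.0, 0.0, 0.0, 1.0]]
0.15 [ 0.19638103 -0.5929012   0.2526971 ] [ 2.04899125  0.33175441 -2.0493157 ] 0.08523149127945569
```

View pics/scene0.png

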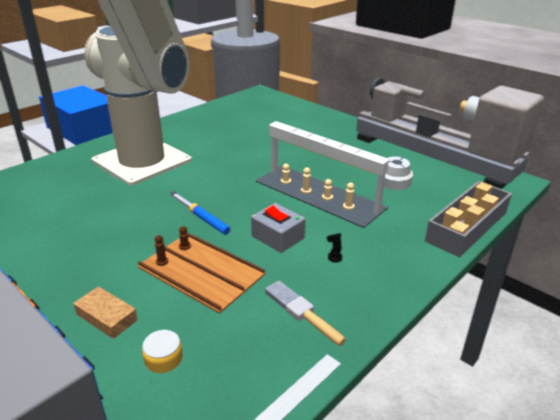

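View pics/top0.png

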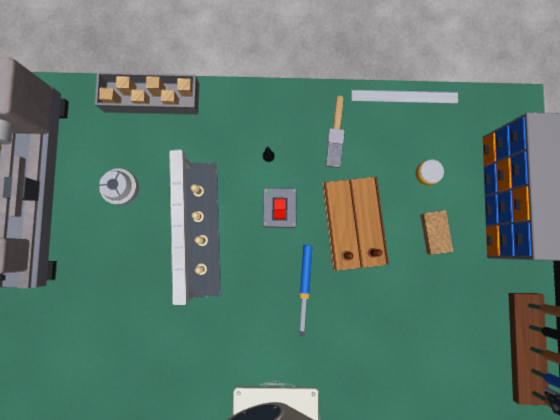

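View pics/wrist0.png

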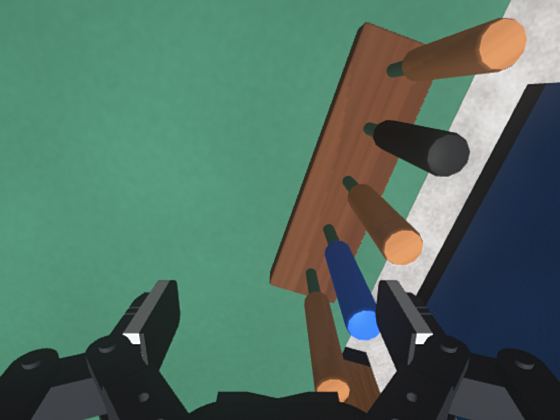

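Run:
```python
import cv2
s=cv2.imread("pics/scene0.png");t=cv2.imread("pics/top0.png")
a=cv2.resize(s[140:225,250:400],None,fx=5,fy=5,interpolation=cv2.INTER_CUBIC);cv2.imwrite("pics/s_p.png",a)
a=cv2.resize(s[180:310,130:310],None,fx=4.4,fy=4.4,interpolation=cv2.INTER_CUBIC);cv2.imwrite("pics/s_t.png",a)
a=cv2.resize(t[145:310,160:310],None,fx=3.6,fy=3.6,interpolation=cv2.INTER_CUBIC);cv2.imwrite("pics/t_p.png",a)
a=cv2.resize(t[170:280,255:395],None,fx=5,fy=5,interpolation=cv2.INTER_CUBIC);cv2.imwrite("pics/t_t.png",a)
```

```text
(no output)
```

View pics/s_p.png

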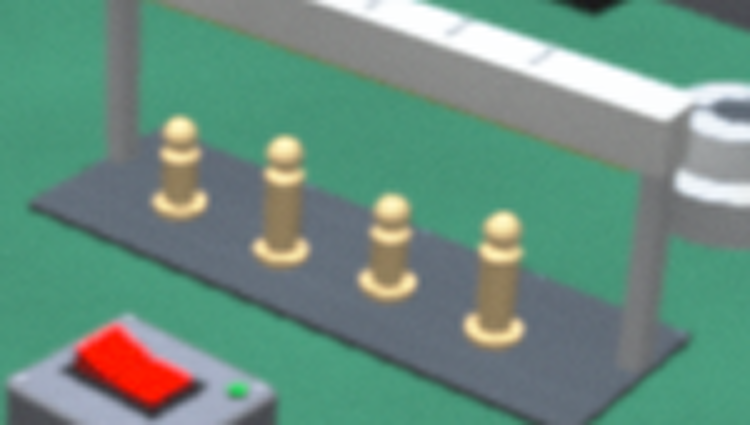

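View pics/s_t.png

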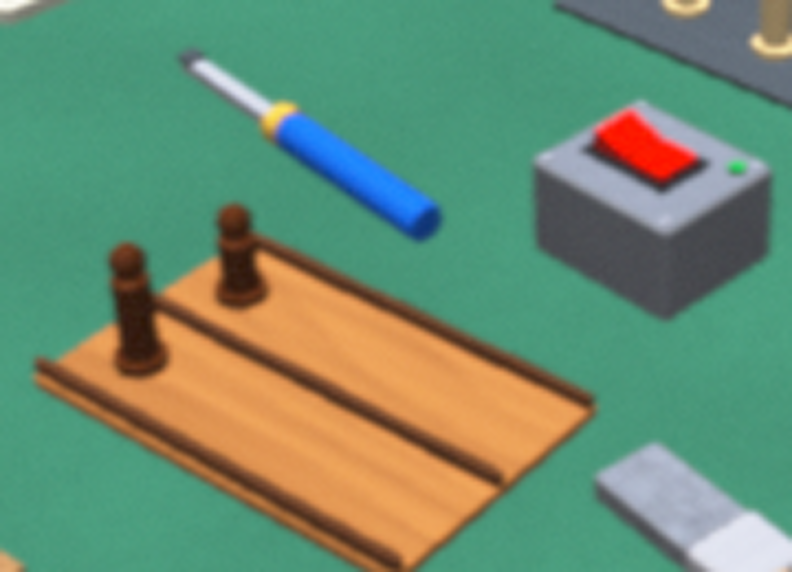

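View pics/t_p.png

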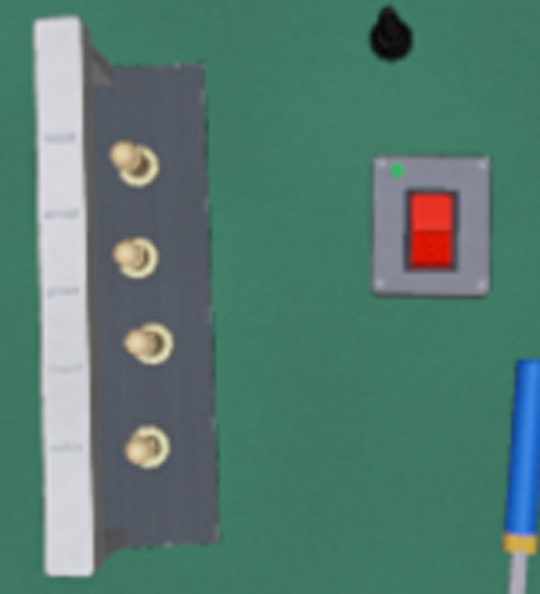

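View pics/t_t.png

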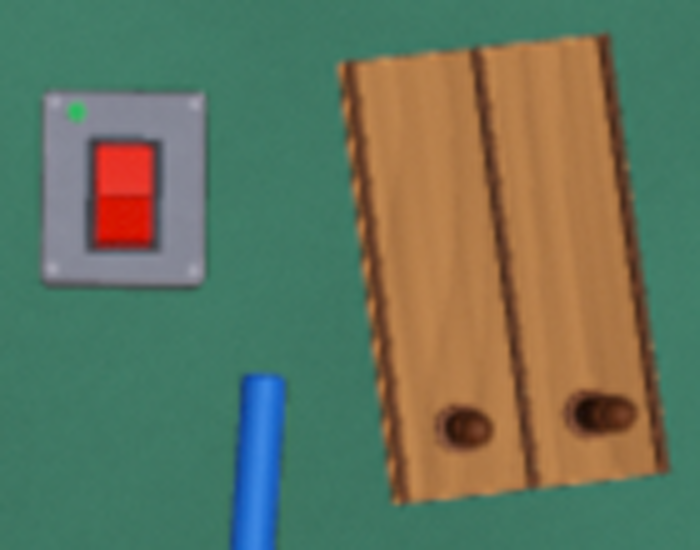

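```bash
cat > h.py <<'E'
import numpy as np,cv2
from scipy.spatial.transform import Rotation as R
from rig import manip
def cam(n):
    if n=="wrist":
        p=manip.get_position();r=manip.get_ee_rot()
        c=manip.camera(n);T=np.eye(4);T[:3,:3]=R.from_rotvec(r).as_matrix();T[:3,3]=p
        c["T"]=T@c["mount"]
    else:
        c=manip.camera(n);c["T"]=np.array(c["cam_to_world"])
    return c
def ray(c,uv):
    d=np.array([(uv[0]-c["cx"])/c["fx"],(uv[1]-c["cy"])/c["fy"],1.])
    T=np.array(c["T"]);d=T[:3,:3]@d
    return T[:3,3],d/np.linalg.norm(d)
def plane(c,uv,z):
    o,d=ray(c,uv);return o+d*(z-o[2])/d[2]
def tri(*cu):
    A=np.zeros((3,3));b=np.zeros(3);rs=[ray(c,u) for c,u in cu]
    for o,d in rs:
        P=np.eye(3)-np.outer(d,d);A+=P;b+=P@o
    p=np.linalg.solve(A,b)
    return p,max(np.linalg.norm((np.eye(3)-np.outer(d,d))@(p-o)) for o,d in rs)
def proj(c,p):
    q=np.linalg.inv(c["T"])@np.append(p,1);return np.array([c["fx"]*q[0]/q[2]+c["cx"],c["fy"]*q[1]/q[2]+c["cy"]])
def uncrop(u,v,s,ox,oy): return ((u+.5)/s-.5+ox,(v+.5)/s-.5+oy)
def orient(h,lean):
    """approach leans: horizontal component along unit h (2d) * sin(lean); jaws horizontal perpendicular"""
    h=np.array([h[0],h[1],0.])/np.hypot(*h[:2])
    x=np.sin(lean)*h-np.cos(lean)*np.array([0,0,1.])
    y=np.cross([0,0,1.],h); z=np.cross(x,y)
    return np.column_stack([x,y,z])
E
python3 - <<'E'
from h import *
s=cam("scene");t=cam("top");np.set_printoptions(precision=4,suppress=True)
S=lambda u,v:uncrop(u,v,5,250,140)
S2=lambda u,v:uncrop(u,v,4.4,130,180)
Tp=lambda u,v:uncrop(u,v,3.6,160,145)
Tt=lambda u,v:uncrop(u,v,5,255,170)
for n,a,b in [("b1",S(180,132),Tp(141,447)),("b2",S(285,153),Tp(139,342)),("b3",S(392,211),Tp(129,256)),("b4",S(503,229),Tp(122,154)),
 ("f1",S(180,203),Tp(151,448)),("f2",S(281,248),Tp(153,343)),("f3",S(388,283),Tp(138,258)),("f4",S(494,328),Tp(137,165)),
 ("sTb",S2(127,258),Tt(618,412)),("sTf",S2(138,358),Tt(592,413)),("sSb",S2(234,220),Tt(472,428)),("sSf",S2(241,291),Tt(460,425)),
 ("rockerTopEdge",S2(629,112),Tt(96,245)),("rk2",S2(597,140),Tt(156,246)) ]:
    print(n,*tri((s,a),(t,b)))
# tray corners far open end
for p in [(340,62),(608,35),(398,503),(668,472)]: print("tray",plane(t,Tt(*p),.016))
for p in [(35,20),(82,16),(48,575),(93,573)]: print("bar",plane(t,Tp(*p),.157))
for p in [(204,65),(217,542)]: print("plate right edge",plane(t,Tp(*p),.006))
for p in [(374,156),(490,157),(373,294),(489,296)]: print("box",plane(t,Tp(*p),.06))
for p in [(432,210),(424,212),(452,250)]:print("block/tin",plane(t,p,.03))
print(plane(t,(430,172),.04),plane(t,(306,246),.02),plane(t,(302,332),.02),plane(t,(335,155),.02),plane(t,(269,155),.0))
E
```

```text
b1 [0.4105 0.2017 0.0538] 0.000802856200691147
b2 [0.4845 0.2037 0.0674] 0.0013209756213124466
b3 [0.5472 0.2168 0.0509] 0.002402140434837637
b4 [0.6175 0.2203 0.0669] 0.0008688281781200963
f1 [0.4084 0.2033 0.007 ] 0.001835516452592323
f2 [0.485  0.2036 0.0087] 0.0008503729670030927
f3 [0.5486 0.2175 0.0069] 0.0012016744086243067
f4 [0.6182 0.2202 0.0077] 0.0004719585913442573
sTb [ 0.4597 -0.2531  0.0693] 0.000468469356297049
sTf [ 0.4592 -0.2551  0.0081] 0.0006731277449693396
sSb [ 0.4502 -0.1825  0.0516] 8.388881230332162e-05
sSf [ 0.4515 -0.1844  0.0078] 0.00028859958657674725
rockerTopEdge [0.5411 0.0137 0.068 ] 0.0015101969041717354
rk2 [ 0.5428 -0.0156  0.0642] 0.0035494649601844623
tray [ 0.6459 -0.1183  0.016 ]
tray [ 0.6635 -0.2644  0.016 ]
tray [ 0.4097 -0.15    0.016 ]
tray [ 0.4282 -0.294   0.016 ]
bar [0.6906 0.2621 0.157 ]
bar [0.6939 0.2315 0.157 ]
bar [0.3342 0.2383 0.157 ]
bar [0.3358 0.2101 0.157 ]
plate right edge [0.6958 0.1722 0.006 ]
plate right edge [0.3395 0.1514 0.006 ]
box [0.6197 0.0405 0.06  ]
box [ 0.6205 -0.043   0.06  ]
box [0.5204 0.0393 0.06  ]
box [ 0.5203 -0.0434  0.06  ]
block/tin [ 0.5731 -0.4093  0.03  ]
block/tin [ 0.5674 -0.3877  0.03  ]
block/tin [ 0.4677 -0.4598  0.03  ]
[ 0.674  -0.4025  0.04  ] [ 0.4724 -0.0743  0.02  ] [ 0.25   -0.0657  0.02  ] [ 0.7202 -0.1513  0.02  ] [0.7215 0.0284 0.    ]
```

```bash
cat >> h.py <<'E'
LEAN=np.radians(35)
HS=np.array([-.061,.998]); ROW=np.array([.992,.126]); ROW/=np.linalg.norm(ROW); HT=np.array([-ROW[1],ROW[0]])
SGN=1
def rv(M,flip): 
    if flip: M=M@np.diag([1,-1,-1])
    return R.from_matrix(M).as_rotvec()
def tcp(g,M): return np.array(g)-.003*M[:,0]
E
python3 - <<'E'
from h import *
np.set_printoptions(precision=3,suppress=True)
P=dict(p1=(.4095,.2025),p2=(.4848,.2037),p3=(.548,.2172),p4=(.618,.2203))
for f in (0,1):
    for k,p in P.items():
        M=orient(HS,LEAN);b=np.array([*p,.033])
        for off in ([0,0,0],[.0061*13,-.08,.0],[.005,-.08,.12]):
            print(f,k,manip.solve_ik(tcp(b+off,M),rv(M,f)))
    M=orient(HT,LEAN)
    for s in [(.4508,-.1835),(.4595,-.254)]:
        for d in (.075,.15):
            g=np.array([*(np.array(s)+d*ROW),.043])
            for z in (0,.12): print(f,'place',d,manip.solve_ik(tcp(g+[0,0,z],M),rv(M,f)))
E
```

```text
0 p1 [0.069 0.68  2.166 1.183 0.668 2.061]
0 p1 [-0.102  0.716  1.998  0.927  0.786  2.188]
0 p1 [-0.119  0.404  2.149  0.807  0.897  2.345]
0 p2 [0.061 0.714 2.006 1.042 0.727 2.235]
0 p2 [-0.086  0.765  1.832  0.851  0.854  2.319]
0 p2 [-0.099  0.48   1.99   0.772  0.947  2.429]
0 p3 [0.078 0.754 1.865 0.961 0.775 2.366]
0 p3 [-0.057  0.814  1.686  0.808  0.907  2.425]
0 p3 [-0.064  0.546  1.853  0.753  0.982  2.509]
0 p4 [0.075 0.808 1.703 0.877 0.842 2.482]
0 p4 [-0.047  0.879  1.513  0.757  0.98   2.525]
0 p4 None
0 place 0.075 [-0.569  0.8    1.682  0.508  1.135  2.117]
0 place 0.075 [-0.569  0.617  1.672  0.474  1.305  2.213]
0 place 0.15 [-0.5    0.857  1.533  0.524  1.193  2.208]
0 place 0.15 [-0.5    0.69   1.524  0.497  1.347  2.298]
0 place 0.075 [-0.648  0.843  1.568  0.451  1.221  2.103]
0 place 0.075 [-0.648  0.673  1.558  0.43   1.384  2.183]
0 place 0.15 [-0.578  0.901  1.422  0.474  1.278  2.191]
0 place 0.15 [-0.578  0.744  1.412  0.458  1.427  2.268]
1 p1 [ 0.069  0.68   2.166  1.183  0.668 -1.081]
1 p1 [-0.102  0.716  1.998  0.927  0.786 -0.954]
1 p1 [-0.119  0.4
[... 232 characters left out ...]
 [-0.057  0.814  1.686  0.808  0.907 -0.716]
1 p3 [-0.064  0.546  1.853  0.753  0.982 -0.632]
1 p4 [ 0.075  0.808  1.703  0.877  0.842 -0.659]
1 p4 [-0.047  0.879  1.513  0.757  0.98  -0.616]
1 p4 [-0.052  0.624  1.691  0.723  1.039 -0.558]
1 place 0.075 [-0.569  0.8    1.682  0.508  1.135 -1.025]
1 place 0.075 [-0.569  0.617  1.672  0.474  1.305 -0.928]
1 place 0.15 [-0.5    0.857  1.533  0.524  1.193 -0.933]
1 place 0.15 [-0.5    0.69   1.524  0.497  1.347 -0.843]
1 place 0.075 [-0.648  0.843  1.568  0.451  1.221 -1.038]
1 place 0.075 [-0.648  0.673  1.558  0.43   1.384 -0.959]
1 place 0.15 [-0.578  0.901  1.422  0.474  1.278 -0.95 ]
1 place 0.15 [-0.578  0.744  1.412  0.458  1.427 -0.874]
```

Run:
```python
from h import *
np.set_printoptions(precision=3,suppress=True)
def rot(h,a): c,s=np.cos(a),np.sin(a); return np.array([c*h[0]-s*h[1],s*h[0]+c*h[1]])
P=dict(p1=(.4095,.2025),p3=(.548,.2172),p4=(.618,.2203))
for dg in (-8,8):
    for k,p in P.items():
        M=orient(rot(HS,np.radians(dg)),LEAN);b=np.array([*p,.033])
        for off in ([0,0,0],[.005,-.08,.0],[.005,-.08,.12]):
            print(dg,k,manip.solve_ik(tcp(b+off,M),rv(M,0)))
    print(M[:,0])
```

```text
-8 p1 [0.074 0.673 2.213 1.357 0.619 2.017]
-8 p1 [-0.126  0.674  2.203  1.174  0.67   2.005]
-8 p1 [-0.126  0.381  2.196  0.893  0.826  2.384]
-8 p3 [0.082 0.739 1.915 1.079 0.697 2.375]
-8 p3 [-0.066  0.741  1.909  0.985  0.759  2.327]
-8 p3 None
-8 p4 [0.078 0.79  1.756 0.973 0.755 2.513]
-8 p4 [-0.054  0.792  1.75   0.905  0.817  2.456]
-8 p4 None
[ 0.045  0.572 -0.819]
8 p1 [0.072 0.688 2.119 1.034 0.723 2.086]
8 p1 [-0.107  0.69   2.11   0.895  0.777  2.045]
8 p1 [-0.107  0.426  2.103  0.728  0.964  2.301]
8 p3 [0.08  0.771 1.813 0.858 0.852 2.344]
8 p3 [-0.057  0.772  1.808  0.781  0.908  2.283]
8 p3 [-0.057  0.57   1.802  0.688  1.062  2.45 ]
8 p4 [0.077 0.828 1.648 0.792 0.927 2.444]
8 p4 [-0.046  0.83   1.643  0.733  0.981  2.379]
8 p4 [-0.046  0.649  1.638  0.665  1.124  2.517]
[-0.114  0.562 -0.819]
```

```bash
cat >> h.py <<'E'
def rot(h,a): c,s=np.cos(a),np.sin(a); return np.array([c*h[0]-s*h[1],s*h[0]+c*h[1]])
H=rot(HS,np.radians(8)); H=H/np.linalg.norm(H); M=orient(H,LEAN); RV=rv(M,0); H3=np.array([*H,0])
P=dict(p1=(.4095,.2025),p2=(.4848,.2037),p3=(.548,.2172),p4=(.618,.2203))
E
python3 - <<'E'
from h import *
import json
manip.command_gripper(.048,30)
for i,(x,dy) in enumerate([(.50,-.13),(.54,-.15)]):
    manip.move_to(np.array([x,.21+dy,.19]),RV)
    c=cam("wrist");cv2.imwrite(f"pics/w{i+1}.png",c["image"][:,:,::-1])
    json.dump(dict(T=c["T"].tolist(),**{k:c[k] for k in("fx","fy","cx","cy")}),open(f"w{i+1}.json","w"))
    print(manip.get_time(),manip.get_width(),[np.round(proj(c,[*p,.006]),0).tolist() for p in P.values()])
E
```

```text
3.3833 0.047749389528753086 [[339.0, 187.0], [267.0, 179.0], [204.0, 179.0], [132.0, 172.0]]
3.7333 0.0480028595070742 [[368.0, 204.0], [302.0, 196.0], [242.0, 197.0], [175.0, 190.0]]
```

View pics/w1.png

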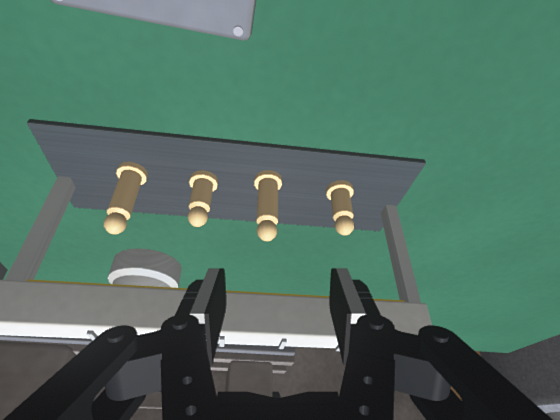

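View pics/w2.png

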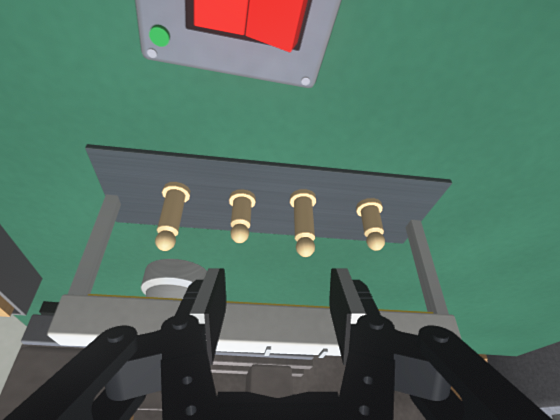

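Run:
```python
from h import *
import json
np.set_printoptions(precision=4,suppress=True)
w=[json.load(open(f"w{i}.json")) for i in(1,2)]
for a in w:a["T"]=np.array(a["T"])
t=cam("top");s=cam("scene")
B=[((345,226),(376,241),(141,447),(180,132)),((267,231),(306,247),(139,342),(285,153)),((198,216),(240,234),(129,256),(392,211)),((115,224),(165,241),(122,154),(503,229))]
F=[((340,188),(370,204)),((268,179.5),(303,196.5)),((203.5,180),(242,198)),((131,172),(175.5,190))]
for b,f,h in zip(B,F,(.0525,.0685,.0525,.0685)):
    tt=(t,uncrop(*b[2],3.6,160,145)); ss=(s,uncrop(*b[3],5,250,140))
    print(*tri((w[0],b[0]),(w[1],b[1]),tt,ss), *[plane(c,u,h)[:2] for c,u in zip(w,b)],"foot",*[plane(c,u,.011)[:2] for c,u in zip(w,f)])
```

```text
[0.4098 0.2015 0.0546] 0.0016215698076646602 [0.4072 0.2054] [0.4074 0.2045] foot [0.4103 0.1977] [0.4107 0.1959]
[0.4842 0.2036 0.0687] 0.001846176481887697 [0.4839 0.2052] [0.4831 0.2047] foot [0.4849 0.1996] [0.4853 0.1979]
[0.5473 0.2167 0.0525] 0.0027223829204199327 [0.5474 0.2168] [0.5469 0.2191] foot [0.5476 0.213 ] [0.5481 0.2131]
[0.6173 0.2204 0.0679] 0.0012087450781401372 [0.6171 0.2206] [0.6169 0.2205] foot [0.6167 0.2152] [0.6168 0.2136]
```

```bash
cat >> h.py <<'E'
P=dict(p1=(.409,.201),p2=(.4843,.2025),p3=(.5475,.2155),p4=(.617,.219))
Z=np.array([0,0,1.])
SS=np.array([.4508,-.1835]);ST=np.array([.4595,-.254])
GH=dict(p1=.028,p3=.028,p2=.035,p4=.035)
def pick(k):
    g=np.array([*P[k],.006+GH[k]])
    manip.move_to(tcp(g-.10*H3+.03*Z,M),RV)
    manip.servo_line(tcp(g,M),RV,rate=.12)
    manip.command_gripper(.015,30)
    print("width",manip.get_width(),"F",np.round(manip.get_contact_force(),2),"t",manip.get_time())
    manip.servo_line(tcp(g+.012*Z,M),RV,rate=.1)
    manip.servo_line(tcp(g-.09*H3+.10*Z,M),RV,rate=.25)
    print("width",manip.get_width(),"t",manip.get_time())
def place(k,s,d):
    q=s+d*ROW; g=np.array([*q,.008+GH[k]+.001])
    manip.servo_line(tcp(g+.09*Z,M),RV,rate=.35)
    manip.servo_line(tcp(g+.012*Z,M),RV,rate=.2)
    manip.servo_line(tcp(g,M),RV,rate=.05)
    print("F",np.round(manip.get_contact_force(),2))
    manip.command_gripper(.046)
    manip.servo_line(tcp(g-.07*H3+.08*Z,M),RV,rate=.25)
    print("placed t",manip.get_time())
def snap(n,name):
    c=cam(n);cv2.imwrite(f"pics/{name}.png",c["image"][:,:,::-1]);return c
E
python3 - <<'E'
from h import *
pick("p1");snap("wrist","w_p1");
E
```

```text
width 0.018643251795572316 F [ 0.18 -3.28  4.84] t 5.925
width 0.018783072374494808 t 6.8417
```

View pics/w_p1.png

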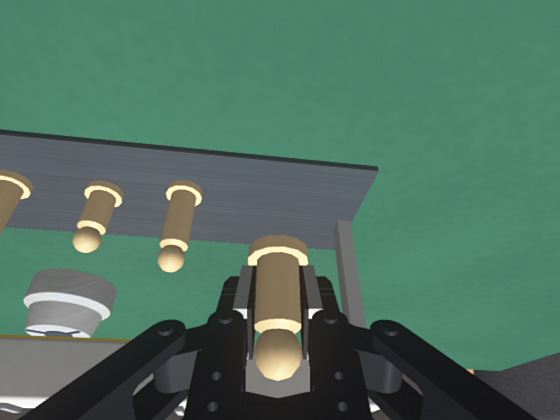

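Run:
```python
from h import *
place("p1",SS,.15);snap("scene","s_1");snap("wrist","w_1p")
im=cv2.imread("pics/s_1.png");cv2.imwrite("pics/s_1c.png",cv2.resize(im[150:310,130:390],None,fx=3,fy=3,interpolation=cv2.INTER_CUBIC))
```

```text
F [ 0.96 -0.52  0.28]
placed t 9.8583
```

View pics/s_1c.png

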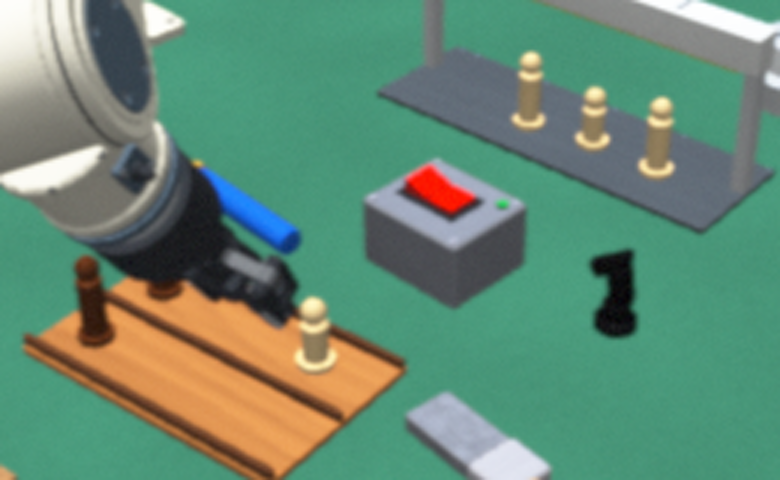

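View pics/w_1p.png

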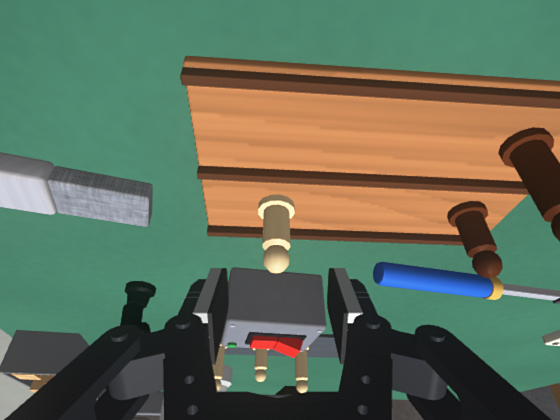

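```bash
sed -i 's/    manip.move_to(tcp(g-.10\*H3+.03\*Z,M),RV)/    manip.servo_line(tcp(g-.09*H3+.10*Z,M),RV,rate=.35)\n    manip.servo_line(tcp(g-.04*H3+.03*Z,M),RV,rate=.25)/' h.py
python3 - <<'E'
from h import *
pick("p3");snap("wrist","w_p3");place("p3",SS,.075);snap("scene","s_2");snap("wrist","w_2p")
im=cv2.imread("pics/s_2.png");cv2.imwrite("pics/s_2c.png",cv2.resize(im[150:310,130:390],None,fx=3,fy=3,interpolation=cv2.INTER_CUBIC))
E
```

```text
width 0.018735733016535597 F [ 0.12 -1.82  3.84] t 12.5583
width 0.019072975047724147 t 13.475
F [0.84 0.48 0.37]
placed t 16.425
```

View pics/w_p3.png

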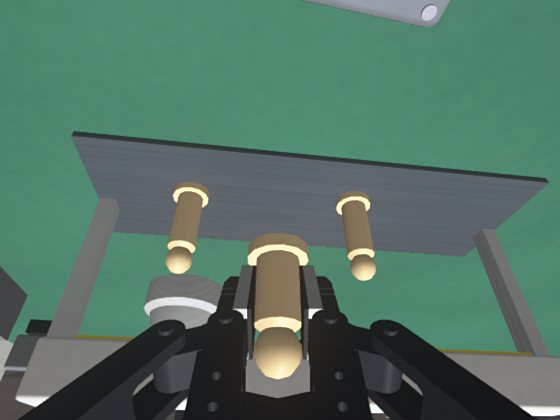

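View pics/w_2p.png

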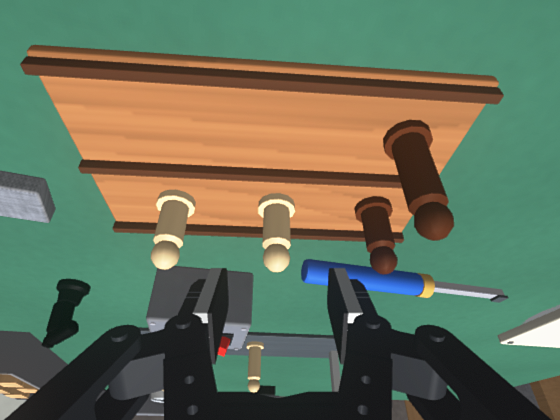

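View pics/s_2c.png

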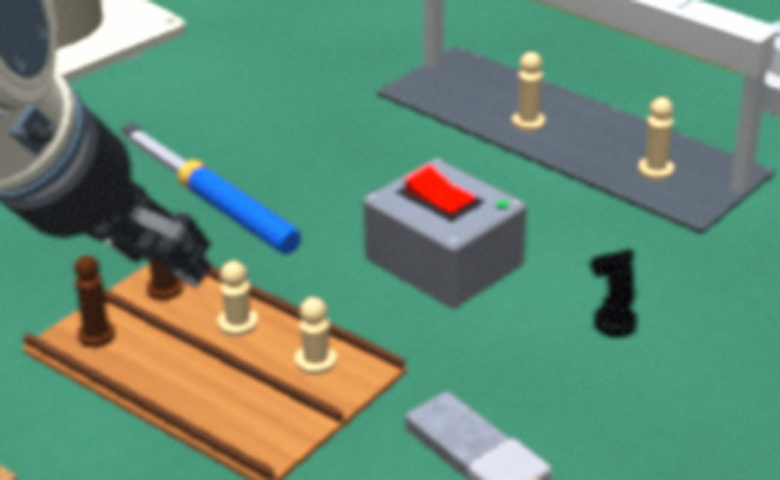

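Run:
```python
from h import *
pick("p4");snap("wrist","w_p4");place("p4",ST,.15);snap("wrist","w_4p")
```

```text
width 0.01931583182745282 F [-0.33 -0.77  0.81] t 19.175
width 0.019203814573893304 t 20.0917
F [-0.33 -0.29  0.44]
placed t 23.225
```

View pics/w_p4.png

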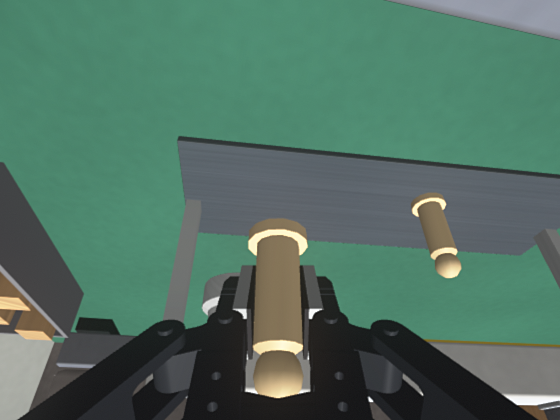

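View pics/w_4p.png

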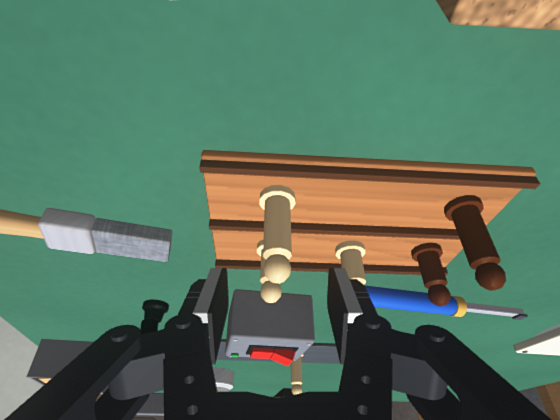

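The tall pawn at (278,200) stands in the far row, in line with the tall sample at (463,205). The last one is next.

Run:
```python
from h import *
pick("p2");place("p2",ST,.075);snap("wrist","w_2t")
manip.servo_line(manip.get_position()+np.array([0,-.0,.12]),None,rate=.3)
# vertical look at rocker: hand above, in front
manip.command_gripper(0.0)
V=orient([0,1.],0.)
for f in(0,1): print(manip.solve_ik([.54,0,.2],rv(V,f)))
snap("scene","s_4");snap("top","t_4")
for n,b in(("s",(130,310,130,390)),("t",(170,280,255,395))):
    im=cv2.imread(f"pics/{n}_4.png");cv2.imwrite(f"pics/{n}_4c.png",cv2.resize(im[b[0]:b[1],b[2]:b[3]],None,fx=3,fy=3,interpolation=cv2.INTER_CUBIC))
```

```text
width 0.018935819740189177 F [ 0.03 -3.38  6.11] t 26.0667
width 0.01915698755473138 t 26.9833
F [ 0.16 -0.02 -0.77]
placed t 30.05
None
[-2.20388211e-02  3.70744016e-01  1.85920967e+00 -4.44089210e-16
  9.11638971e-01 -2.20388211e-02]
```

View pics/w_2t.png

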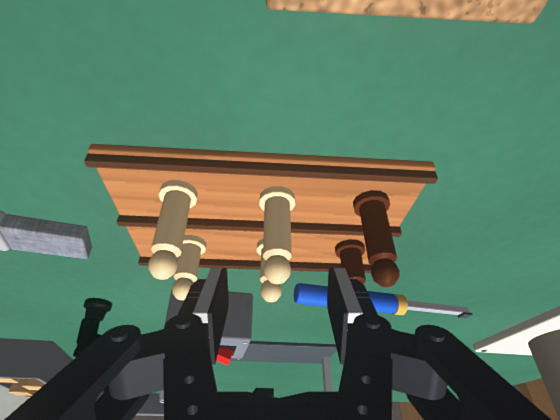

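View pics/s_4c.png

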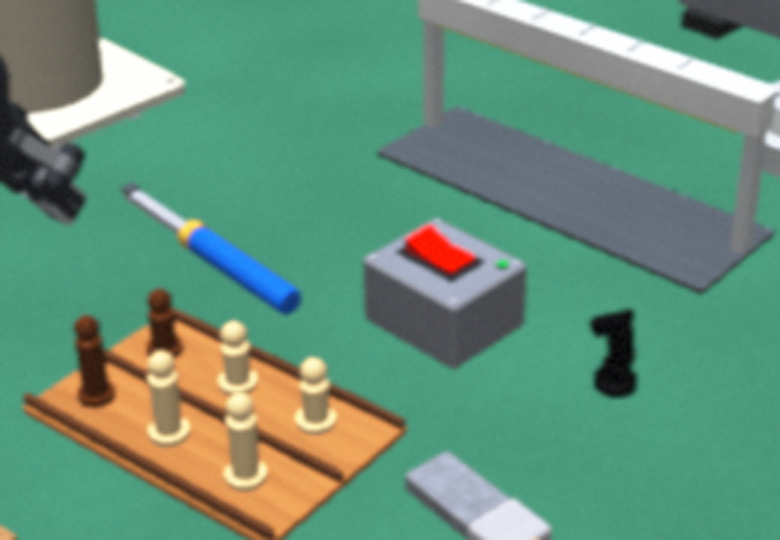

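View pics/t_4c.png

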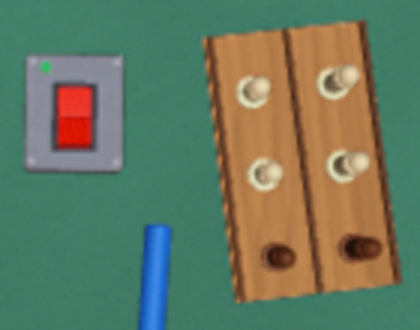

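Run:
```python
from h import *
np.set_printoptions(precision=4,suppress=True)
t=cam("top");s=cam("scene")
U=lambda u,v:uncrop(u,v,3,255,170)
for n,ps in (("S",[(277,257),(265,175),(252,92)]),("T",[(357,248),(346,166),(336,82)])):
    q=[plane(t,U(*p),.013)[:2] for p in ps]
    for a in q: d=a-q[0]; print(n,a,"along",d@ROW,"lat",d@HT)
Tt=lambda u,v:uncrop(u,v,5,255,170)
for p,z in [((126,195),.067),((126,246),.073),((126,142),.064),((96,195),.067),((156,195),.067)]: print(plane(t,Tt(*p),z))
c=t["image"];hsv=cv2.cvtColor(c,cv2.COLOR_RGB2HSV);m=((hsv[...,0]<8)|(hsv[...,0]>172))&(hsv[...,1]>180)&(hsv[...,2]>120)
m=m.astype(np.uint8);m[:,:265]=0;m[:,295:]=0
v,u=np.nonzero(m);print(u.min(),u.max(),v.min(),v.max(),u.mean(),v.mean(),plane(t,(u.mean(),v.mean()),.067))
print(tri((t,Tt(126,195)),(s,uncrop(643,144,4.4,130,180))))
a=cv2.resize(cv2.imread("pics/s_4.png")[200:260,245:315],None,fx=10,fy=10,interpolation=cv2.INTER_CUBIC);cv2.imwrite("pics/s_r.png",a)
```

```text
S [ 0.4494 -0.1847] along 0.0 lat 0.0
S [ 0.5222 -0.1741] along 0.07357972551764332 lat 0.001327427130681089
S [ 0.5969 -0.1624] along 0.14919875999433319 lat 0.0034580738869392016
T [ 0.4584 -0.2562] along 0.0 lat 0.0
T [ 0.5315 -0.247 ] along 0.07362393543139678 lat -7.26530597490039e-05
T [ 0.6074 -0.2386] along 0.15000119904516426 lat -0.0012928793663651175
[ 0.566  -0.0023  0.067 ]
[ 0.5394 -0.0026  0.073 ]
[ 0.5938 -0.002   0.064 ]
[0.5658 0.013  0.067 ]
[ 0.5663 -0.0177  0.067 ]
274 284 199 218 279.04587155963304 208.5 [ 0.5662 -0.0004  0.067 ]
(array([ 0.5669, -0.0016,  0.0661]), np.float64(0.0010508518047654422))
```

View pics/s_r.png

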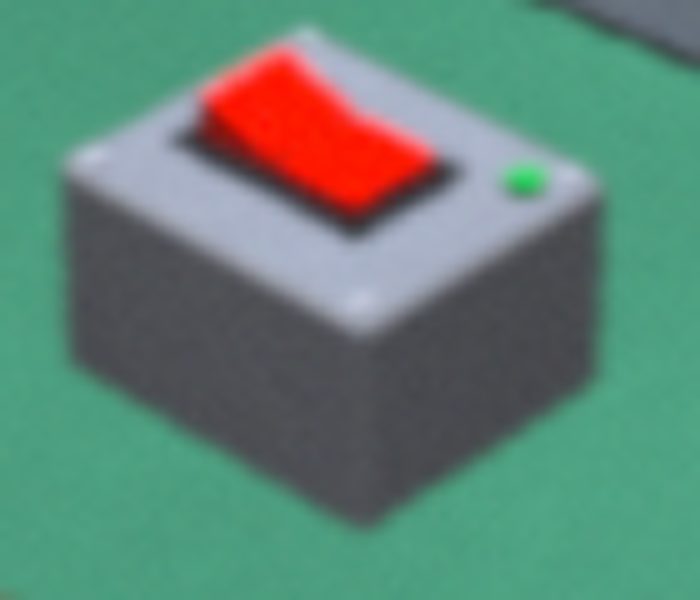

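Run:
```python
from h import *
V=rv(orient([0,1.],0.),1); q=np.array([.549,-.0015])
V=rv(orient([1.,0],0.),0) if False else V
print("jaw axis",orient([0,1.],0.)[:,1],manip.get_width())
manip.move_to([*q,.20],V); manip.servo_line([*q,.104],V,rate=.2)
print(manip.get_contact_force(),manip.get_time())
f0=manip.get_contact_force()
for z in np.arange(.098,.0835,-.0015):
    manip.servo_line([*q,z],V,rate=.03)
    f=manip.get_contact_force()-f0; print(round(z,4),np.round(manip.get_position()[2],4),np.round(f,1))
    if f[2]>22: break
snap("scene","s_pr")
a=cv2.resize(cv2.imread("pics/s_pr.png")[180:260,235:325],None,fx=7,fy=7,interpolation=cv2.INTER_CUBIC);cv2.imwrite("pics/s_prc.png",a)
print(manip.get_time())
```

```text
jaw axis [-1.  0.  0.] 0.00029083688376483225
[-0.14098849  0.2992472   0.46990748] 33.8667
0.098 0.0985 [-0.  -0.9 -0.5]
0.0965 0.0968 [0.3 0.1 0.6]
0.095 0.0949 [0.3 0.5 0.8]
0.0935 0.0933 [-0.8 -0.6  0.4]
0.092 0.0918 [0.3 0.3 0.1]
0.0905 0.0904 [ 0.6  0.  -0.7]
0.089 0.089 [-0.7  0.2  2.4]
0.0875 0.0888 [-4.6 -0.1 16. ]
0.086 0.0885 [-8.7 -0.7 29.8]
36.2667
```

View pics/s_prc.png

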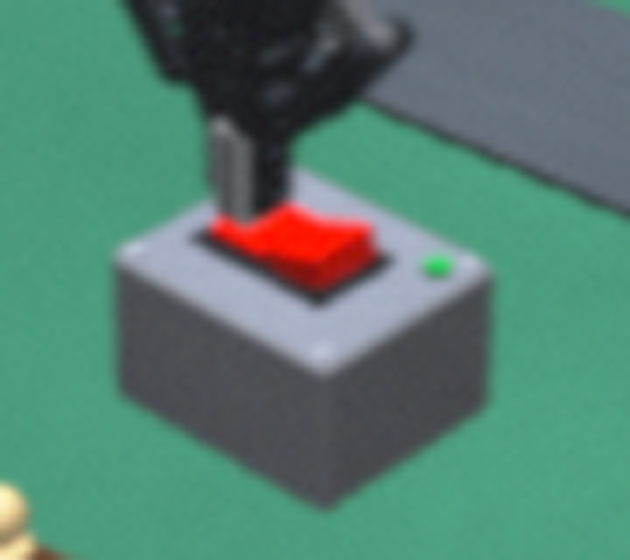

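Run:
```python
from h import *
p=manip.get_position();manip.servo_line([p[0],p[1],.25],None,rate=.15)
manip.move_to([.40,.0,.3],manip.get_ee_rot())
for n,b in(("scene",(130,310,130,390)),("top",(170,280,255,395))):
    snap(n,n+"_e");im=cv2.imread(f"pics/{n}_e.png");cv2.imwrite(f"pics/{n}_ec.png",cv2.resize(im[b[0]:b[1],b[2]:b[3]],None,fx=3,fy=3,interpolation=cv2.INTER_CUBIC))
print(manip.get_time(),manip.get_contact_force())
```

```text
38.2833 [-0.32906091 -0.06815075  0.23523904]
```

View pics/scene_ec.png

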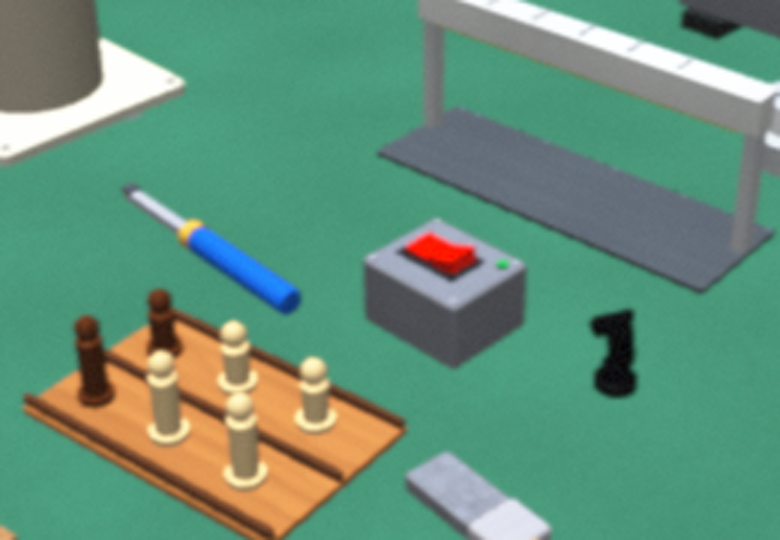

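View pics/top_ec.png

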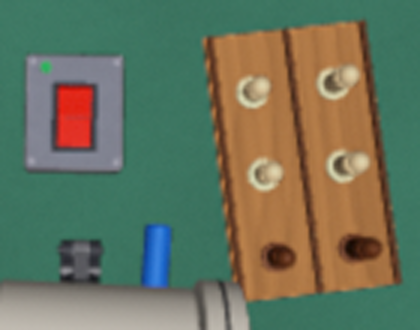

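View pics/top_e.png

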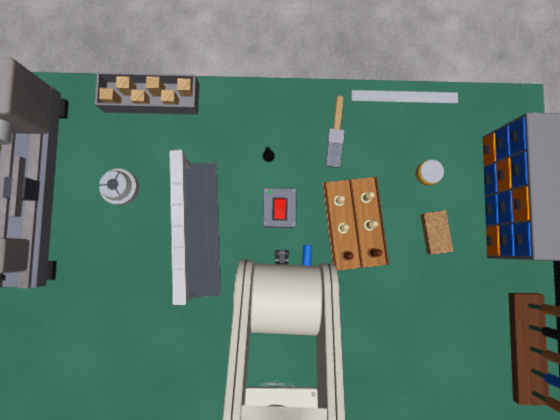

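The rocker has tipped and stayed down, the raised half now being the far one. All four pawns stand upright in their rows and the bystanders look unmoved, so I am handing in.

```bash
python3 -c "
from rig import manip
manip.sign_off();print(manip.get_time())"
```

```text
the job is handed in; nothing more can be done
the job is handed in; nothing more can be done
```

All four pawns are sorted into their rows, the rocker is pressed off, and the job was handed in at about 38 s of the 72 s allowed. I can't see the verdict: sign-off reports none.

- **Sorting:** I measured the pawns from the scene, top and wrist views. Ball-centre heights came out within about 2 mm of those implied by the stated sizes, so tall and short were clear. The short pawns went into the left row and the tall ones into the right.
- **Placement check:** In the last top view before the press, the pawns stood about 74 and 150 mm along their rows and at most 3.5 mm off the line through the sample. A later look, after the press, showed them upright and released.
- **Rocker:** I pressed until the fingertips were at about 67 mm, where the rocker is home, with the force rising to 30 N. After I backed off it stayed down in both fixed views. The small green light on the box still showed green afterwards, and I had no direct reading of the rocker angle.
- **Bystanders:** Those in view looked unmoved; I checked this by eye only. Part of the scraper was hidden behind the arm in the last top view, but the scene view showed it in place. The robot was clear of everything at hand-in.

**Measurements that disagreed:** Wrist-camera views of the pawns' feet differed from the other views by about 4–6 mm in depth. During the press the jaws lay along the box's x instead of its y as I had planned, with no visible effect.

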